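Set the welding current lever to its third notch

ROBOT

A 6-joint arm with a two-finger parallel gripper is mounted at the origin on the work surface. World frame = base frame: x ahead of the robot, y to its left, z up, the work surface at z = 0. Lengths are in m, angles in rad, forces in N, time in s.
With the tool pointing down it reaches from about 0.275 to 0.85 m from the base axis. Payload 5.2 kg.
Tool frame: the origin (TCP) lies midway between the tips of the shut fingers; the grasp point (between the pads) lies 19 mm behind it; z points along the fingers, y is the direction in which the jaws open and shut (so a half turn about z gives the same grasp; the last joint's range is limited). The gripper opens to 85 mm and grips with 20 to 120 N. Pads are 22 mm wide; open, the fingers measure 114 mm over their backs; the gripper's body (76 mm by 85 mm) begins 54 mm behind the grasp point. The pads swing forward as they close: fully open they stand 13 mm farther back than shut.
Start: joints at [0.931, 0.259, 1.535, -0, 1.348, -0.203], TCP at [0.233, 0.498, 0.231] pointing down, gripper open.
Joint ranges: [-3.14, 3.14], [-0.91, 2.08], [0.19, 2.58], [-1.22, 4.36], [0.22, 2.71], [-3.12, 3.12]. Speed limits (rad/s): [2.57, 2.57, 3.14, 3.14, 3.14, 3.14].

INTERFACE

Orientations are given as a 3x3 rotation matrix whose columns are the frame's x, y, z axes.
In Python, from bench import bot gives the robot as it stands.
- The arm moves only by the shell command python3 -m creep 'ROWS' [FORCE]. ROWS is JSON, a list of rows, each a list of 7 numbers: the opening, from -1 (shut) to 1 (fully open), so that 0 is half open, then the shift along the tool's x, y, z in cm, then the turn, a rotation vector about the tool's x, y, z in degrees. A call has 1 to 5 rows; each row shifts and turns the commanded pose from where the row before left it, along the tool's axes as they then stand; what a row does not reach is not made up. A row lasts 1/12 s, in which the tool goes at most 41.7 mm and 7.16 degrees, less where a joint would pass 70% of its speed; a pose out of reach is approached as far as the arm can. A call is refused whole if a number of a shift passes 4.17 or a number of a turn 7.16, either way. A call with a gripper value outside its range is refused whole. The fingers move at their own pace and stop on an object; FORCE is the grip in N (left out, the last holds). Time passes only in rows, so rows that do not move let the fingers close. It gives the time, the measured TCP pose, the force and the opening at its end, in the units of the state.
- bot.observe(): the state, without advancing time (a new reading comes with each control period).
- bot.grab_frame(name): name is "scene" or "top" or "wrist"; returns (picture, depth): 400x640x3 uint8, red, green, blue; 400x640 float32, m along the optical axis (not along the pixel's ray), 0 where there is no reading.
- bot.get_calibration(name): a dict with "camera_matrix" (3x3 intrinsics, pixels), "R" (3x3) and "t" (3): a world point X has camera coordinates R X + t. Camera axes: x right, y down, z forward; pixel columns grow to the right and rows downward; lengths in m; the calibration is good to about 2 mm. The wrist camera is an equidistant fisheye: a pixel r from the principal point sees the ray r / f radians off the axis. A picture is of the moment at which its call begins: read the wrist's pose just before it. get_calibration takes no time and is no camera call; for the wrist camera it gives the pose at the moment of the call.
- bot.finish_job(): hands the job in, once; it reports no verdict.
The state is a dict: "time": time; "joint_pos": joint angles; "joint_vel": joint speeds; "effort": joint torques, N m; "tool_pos": TCP position; "eef_rot": TCP orientation; "force": force on the tool from outside, world axes, zero at the start; "wrist_torque": the same for the moment, N m; "grip_width": finger opening in m.
Only numpy, scipy, OpenCV 4.12 (cv2) and the standard library are available. Lean on these libraries where they do the work, as an engineer would, in place of code of your own. Each camera call takes 0.05 s, during which the arm holds its last target.

TASK

The lever on the blue welding-current control unit sits at its home notch, against the red stop. Push it with the fingertips away from the stop, counting the clicks, and leave it in the third notch without ever letting it run past; only then press the green button right down to store the setting, and come away. The unit is loose: do not lift, tip or shove it, and leave everything else on the bench where it is.

Things in the scene. Friction and masses are not known exactly. Their poses are not given: they have to be found in the camera images.
- unit: blue loose control unit, 4.9 to 6.3 kg, 170 (x) x 260 (y) x 70 mm high, flat grey top. Origin: centre of its underside, z up. The lever slides towards its +y. On the top a red line marks home and five white lines notches 1 to 5, 18 mm apart. Red stop block (30 x 8, 6 mm high) at (30, -60) mm, behind the home lever; the top behind it is free to the edge at y = -130 mm.
- lever (a joint): travel of the lever in m: 0 at home (its start), 0.090 at the far end. Sprung notches at 0.018, 0.036, 0.054 (the third), 0.072, 0.090, each felt as a click: the push grows to about 4 to 7 N, then drops as the lever passes half-way between two notches and jumps by itself into the next, where it stays.
- lever_grip (a point): centre of the orange lever grip, a block 28 mm (unit x) x 14 mm (unit y, the way it slides) x 30 mm high on a thin stem; it spans 10 to 40 mm above the unit's top, and this point is 25 mm above the top. At home it lies at (30, -45, 95) mm in the unit's frame.
- set_button (a joint): travel of the green button in m: 0 up, 0.006 fully down (about 5 N); counts as pressed above 0.0045; it springs back when released.
- set_button_top (a point): centre of the top face of the green round push button, 34 mm in diameter, in a black housing on the unit's top at (-42, 55) mm in the unit's frame; pressed straight down.
- tube_a: a rust-brown rectangular steel tube stub, 40 x 100 x 60 mm high, lying open-ended left of the unit; origin at the centre of its underside; a bystander, not to be disturbed
- tube_b: a rust-brown rectangular steel tube stub, 40 x 120 x 60 mm high, to the right of the unit; origin at the centre of its underside; a bystander, not to be disturbed
- brush: a wire brush, 270 x 26 x 26 mm with pale wooden back, lying beyond the unit; origin at the centre of its underside; a bystander, not to be disturbed
- nozzle: a small brass nozzle, 20 mm in diameter and 34 mm tall, standing on top of the unit in its far left corner; origin at the centre of its underside; a bystander, not to be disturbed
- hammer: a chipping hammer, wooden handle and steel head, 210 mm long, head 120 mm across; origin at the centre of its underside; a bystander, not to be disturbed
- rod_box: a blue closed box of welding rods, 240 x 100 x 50 mm; origin at the centre of its underside; a bystander, not to be disturbed
- magnet: a red square magnetic holder, 100 x 100 x 20 mm; origin at the centre of its underside; a bystander, not to be disturbed

How it is judged:
By the outcome, as a careful person would: the job done as asked, in the order asked, and still so for the second after the job is handed in, with the robot touching nothing.
It also fails if it takes over 64 s, if anything falls off the work surface, if the arm or the gripper's body presses on something with over 40 N, if the wrist force passes 120 N, or if a joint passes its speed limit or range.

## Working session

There is one attempt and no reset: what is moved stays moved. The work goes in short steps, Python scripts to look and compute and a shell command to move; the robot and the scene stay as the last step left them, time stands still between calls to the robot, and variables do not carry over. Pictures are saved under pics/ and viewed, and the job is handed in when it is done.

```bash
ls; mkdir -p pics; cat > h.py <<'E'
import numpy as np, cv2
from bench import bot
def grab(n,tag):
    c=bot.get_calibration(n); p,d=bot.grab_frame(n)
    cv2.imwrite(f'pics/{tag}.png',p[:,:,::-1]); np.savez(f'pics/{tag}.npz',p=p,d=d,K=c['camera_matrix'],R=c['R'],t=c['t'])
    return p,d,c
def load(tag):
    z=np.load(f'pics/{tag}.npz'); return z['p'],z['d'],dict(camera_matrix=z['K'],R=z['R'],t=z['t'])
def ray(c,uv,z):
    K=np.array(c['camera_matrix']);R=np.array(c['R']);t=np.array(c['t'])
    r=R.T@np.linalg.inv(K)@np.array([uv[0],uv[1],1.]);o=-R.T@t
    return o+r*(z-o[2])/r[2]
E
python3 - <<'E'
from h import *
s=bot.observe(); print({k:np.round(v,3).tolist() for k,v in s.items()})
for n in ('scene','top'):
    p,d,c=grab(n,n+'0'); print(n,np.round(c['camera_matrix'],1).tolist(),(-np.array(c['R']).T@c['t']).round(3))
E
```

```text
pics
{'time': 0.0, 'joint_pos': [0.931, 0.259, 1.536, -0.0, 1.348, -0.203], 'joint_vel': [-0.0, -0.001, 0.001, -0.0, -0.001, -0.002], 'effort': [-0.001, -44.603, -29.058, -0.0, 0.012, -0.0], 'tool_pos': [0.232, 0.498, 0.23], 'eef_rot': [[-0.906, 0.423, -0.001], [0.423, 0.906, -0.002], [0.0, -0.002, -1.0]], 'force': [0.044, -0.261, -0.016], 'wrist_torque': [-0.033, 0.018, -0.009], 'grip_width': 0.086}
scene [[448.5, 0.0, 319.0], [0.0, 448.5, 196.1], [0.0, 0.0, 1.0]] [1.093 0.739 1.046]
top [[372.0, 0.0, 330.2], [0.0, 372.0, 203.9], [0.0, 0.0, 1.0]] [0.454 0.009 1.037]
```

View pics/top0.png

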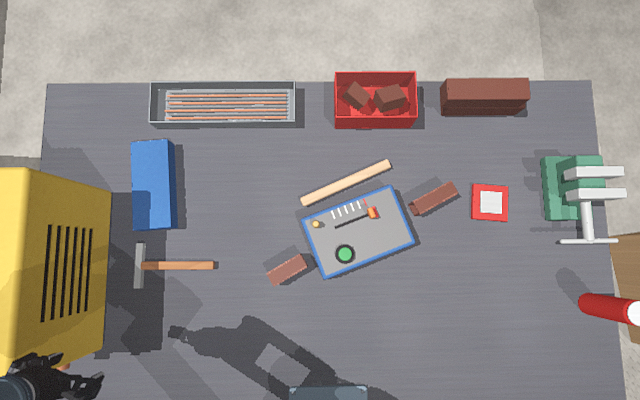

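View pics/scene0.png

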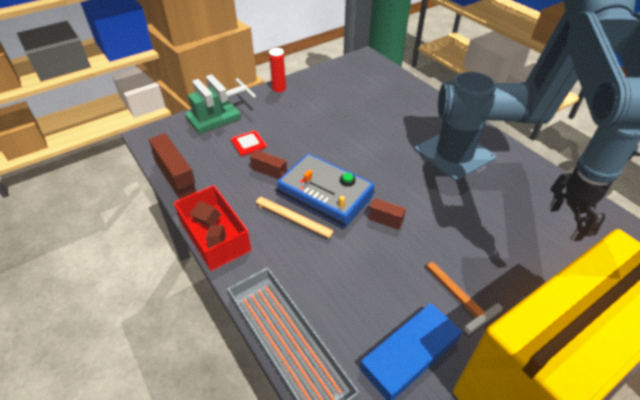

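The top view shows the unit near (358,231), its orange lever at (372,212), the white notch lines at (332–360, 205–215) and the green button at (345,254). The nozzle is at (317,223), and the lever slides to image left. Next I'll measure these.

```bash
cat > m.py <<'E'
from h import *
def blobs(m,amin=8):
    n,l,st,ce=cv2.connectedComponentsWithStats(m.astype(np.uint8)); return [(ce[i],st[i]) for i in range(1,n) if st[i][4]>=amin]
p,d,c=load('top0'); h=cv2.cvtColor(p,cv2.COLOR_RGB2HSV); H,S,V=[h[...,i].astype(int) for i in range(3)]
win=np.zeros(H.shape,bool); win[175:290,290:425]=1
blue=win&(H>95)&(H<125)&(S>110)&(V>70)
k=max(cv2.findContours(blue.astype(np.uint8),0,2)[0],key=cv2.contourArea)
hull=cv2.convexHull(k); r=cv2.minAreaRect(hull); b=cv2.boxPoints(r)
print('rect',r)
B=np.array([ray(c,q,.07) for q in b]); print(B.round(4), [np.linalg.norm(B[i]-B[i-1]).round(4) for i in range(4)], B.mean(0).round(4))
for n,m,z in [('green',(H>45)&(H<85)&(S>100)&(V>60),.09),('orange',(H>5)&(H<17)&(S>150)&(V>120),.11),('red',((H<4)|(H>174))&(S>150)&(V>90),.076),('white',(S<40)&(V>200),.07)]:
    for ce,st in blobs(win&m,4): print(n,ce.round(1),st.tolist(),ray(c,ce,z).round(4),d[int(ce[1]),int(ce[0])])
v=cv2.resize(p[170:300,285:430,::-1],None,fx=5,fy=4.5,interpolation=cv2.INTER_CUBIC); cv2.imwrite('pics/crop0.png',v[:600,:800])
E
python3 m.py
```

```text
rect ((357.4482727050781, 231.12071228027344), (65.17906188964844, 99.5326919555664), 68.19859313964844)
[[ 0.5373  0.0671  0.07  ]
 [ 0.632  -0.1781  0.07  ]
 [ 0.4715 -0.2353  0.07  ]
 [ 0.3814  0.0063  0.07  ]] [np.float64(0.1673), np.float64(0.2628), np.float64(0.1704), np.float64(0.2578)] [ 0.5056 -0.085   0.07  ]
green [344.6 253.5] [338, 247, 14, 14, 146] [ 0.4474 -0.0483  0.09  ] 0.9349932
orange [371.2 212.7] [367, 208, 9, 10, 35] [ 0.5479 -0.1162  0.11  ] 0.9360163
red [375.2 211.6] [373, 207, 5, 10, 20] [ 0.5542 -0.1311  0.076 ] 0.97014236
white [358.4 204.5] [357, 201, 4, 8, 19] [ 0.5742 -0.0886  0.07  ] 0.9750896
white [351.9 206.8] [350, 203, 5, 9, 22] [ 0.5683 -0.0713  0.07  ] 0.9762384
white [345.3 208.8] [343, 205, 5, 9, 21] [ 0.5634 -0.0539  0.07  ] 0.97221196
white [339.1 211.9] [337, 208, 5, 9, 22] [ 0.5553 -0.0375  0.07  ] 0.96866065
white [332.8 214.4] [331, 210, 5, 9, 22] [ 0.549  -0.0209  0.07  ] 0.97227067
```

```bash
python3 -c "
import cv2
p=cv2.imread('pics/scene0.png')[145:230,265:385];cv2.imwrite('pics/crops0.png',cv2.resize(p,None,fx=6,fy=6,interpolation=2))"
```

```text
(no output)
```

View pics/crop0.png

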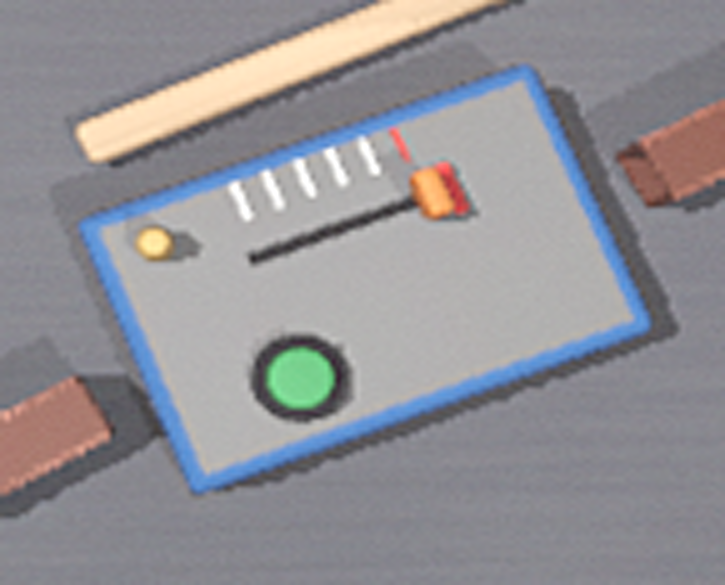

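View pics/crops0.png

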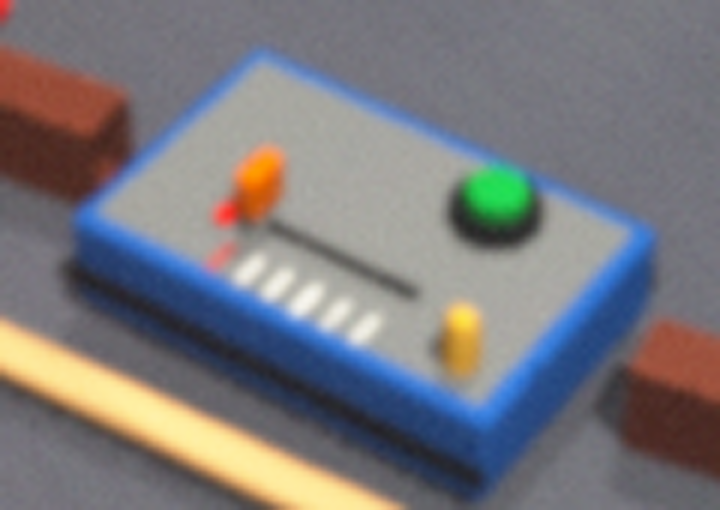

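Measurements agree with the given geometry: 167×260 mm rectangle, 17.8 mm line pitch, and predicted lever and button points within 2 mm. Unit centre is (0.5056,-0.085), yaw 20.7°. I'll move above a point behind the lever with the fingers shut.

```bash
for i in 1; do python3 -m creep '[[-1,-2.85,-2.22,0,0,0,0],[-1,-2.85,-2.22,0,0,0,0],[-1,-2.85,-2.22,0,0,0,0],[-1,-2.85,-2.22,0,0,0,0],[-1,-2.85,-2.22,0,0,0,0]]' 30; done
```

```text
time: 0.52
tool_pos: [0.3148, 0.336, 0.2309]
eef_rot: [[-0.906, 0.422, -0.001], [0.422, 0.906, -0.0], [0.0, -0.001, -1.0]]
force: [0.5, 0.3, -0.5]
grip_width: 0.0257
```

```bash
python3 -m creep '[[-1,-2.85,-2.22,0,0,0,0],[-1,-2.85,-2.22,0,0,0,0],[-1,-2.85,-2.22,0,0,0,0],[-1,-2.85,-2.22,0,0,0,0],[-1,-2.85,-2.22,0,0,0,0]]'
```

```text
time: 0.93
tool_pos: [0.3971, 0.175, 0.2311]
eef_rot: [[-0.906, 0.423, -0.0], [0.423, 0.906, 0.0], [0.0, -0.0, -1.0]]
force: [-0.1, 1.0, 0.4]
grip_width: -0.0001
```

```bash
python3 -m creep '[[-1,-2.85,-2.22,0,0,0,0],[-1,-2.85,-2.22,0,0,0,0],[-1,-2.85,-2.22,0,0,0,0],[-1,-2.85,-2.22,0,0,0,0],[-1,-2.85,-2.22,0,0,0,0]]'
```

```text
time: 1.35
tool_pos: [0.4794, 0.014, 0.2311]
eef_rot: [[-0.906, 0.423, -0.0], [0.423, 0.906, 0.0], [0.0, -0.0, -1.0]]
force: [0.6, 0.2, -0.2]
grip_width: -0.0003
```

```bash
python3 -m creep '[[-1,0,0,0,0,0,6.3],[-1,0,0,0,0,0,6.3],[-1,0,0,0,0,0,6.3],[-1,0,0,0,0,0,6.3],[-1,0,0,0,0,0,6.3]]'
```

```text
time: 1.77
tool_pos: [0.4788, 0.0156, 0.2308]
eef_rot: [[-0.547, 0.837, -0.001], [0.837, 0.547, 0.0], [0.001, -0.001, -1.0]]
force: [0.2, 0.4, -0.9]
grip_width: -0.0001
```

```bash
python3 -m creep '[[-1,0,0,0,0,0,6.25],[-1,0,0,0,0,0,6.25],[-1,-3.5,0.4,0,0,0,0],[-1,-3.5,0.4,0,0,0,0],[-1,-3.5,0.4,0,0,0,0]]'
```

```text
time: 2.18
tool_pos: [0.5282, -0.0785, 0.2312]
eef_rot: [[-0.359, 0.933, -0.0], [0.933, 0.359, 0.0], [0.0, -0.0, -1.0]]
force: [0.7, 0.2, 0.9]
grip_width: -0.0
```

```bash
python3 -m creep '[[-1,-3.5,0.4,0,0,0,0],[-1,-3.7,0.4,0,0,0,0],[-1,0,0,3,0,0,0],[-1,0,0,3,0,0,0],[-1,0,0,0,0,0,0]]'
python3 - <<'E'
from h import *
grab('wrist','w1'); grab('scene','s1'); grab('top','t1')
p=cv2.imread('pics/s1.png')[125:230,245:395];cv2.imwrite('pics/s1c.png',cv2.resize(p,None,fx=5,fy=5,interpolation=2))
E
```

```text
time: 2.6
tool_pos: [0.5575, -0.1415, 0.1649]
eef_rot: [[-0.356, 0.934, -0.011], [0.934, 0.357, 0.005], [0.009, -0.008, -1.0]]
force: [-0.7, 0.4, -0.5]
grip_width: 0.0001
```

View pics/w1.png

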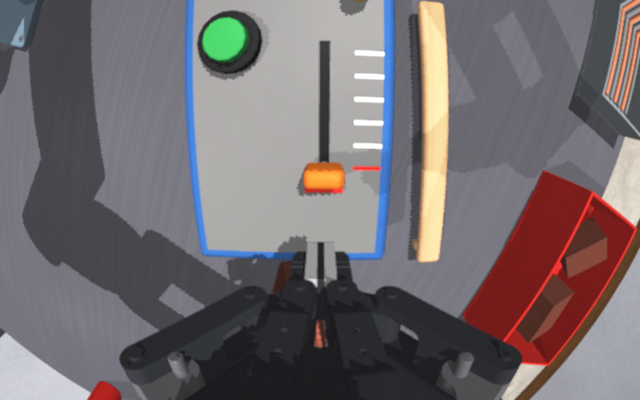

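View pics/s1c.png

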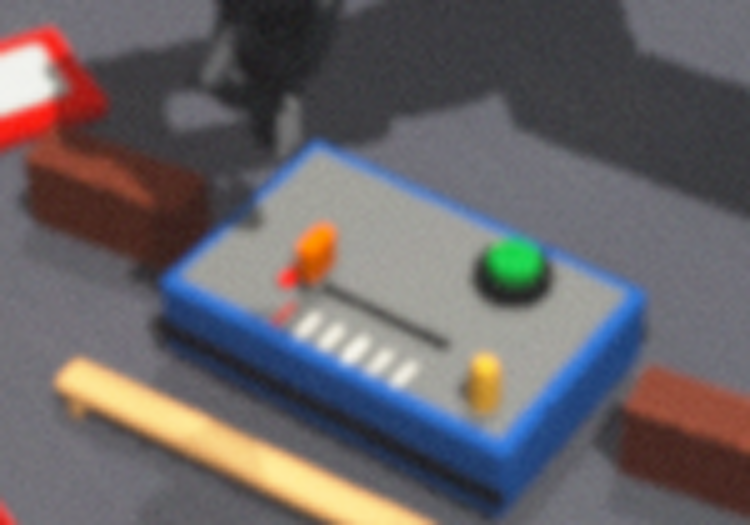

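Wrist view: the shut fingers at (320,245) line up squarely with the lever at (324,178) and sit behind it with clear space between. I'll descend.

```bash
cat >> h.py <<'E'
C=np.array([.5056,-.085]); A=np.radians(20.7)
def unit(p):
    q=np.array(p)[:2]-C; return np.array([q@[np.cos(A),np.sin(A)], q@[-np.sin(A),np.cos(A)]])*1000
def st():
    s=bot.observe(); f=np.array(s['force']); print(round(s['time'],2),'unit mm',unit(s['tool_pos']).round(1),'z',round(s['tool_pos'][2]*1000,1),'F unit',(unit(np.append(f[:2]/1000+C,0))).round(2),'fz',f[2].round(2))
E
python3 -c "
from h import *
st()"
python3 -m creep '[[-1,0,0,3,0,0,0],[-1,0,0,2,0,0,0],[-1,0,0,1,0,0,0],[-1,0,0,1,0,0,0],[-1,0,0,0,0,0,0]]'
python3 -c "
from h import *
st()"
```

```text
2.75 unit mm [ 31.9 -73.1] z 172.0 F unit [0.23 0.63] fz 0.46
time: 3.17
tool_pos: [0.561, -0.1419, 0.101]
eef_rot: [[-0.358, 0.934, -0.001], [0.934, 0.358, 0.0], [0.001, -0.0, -1.0]]
force: [-0.7, 0.9, 0.2]
grip_width: -0.0001
3.17 unit mm [ 31.7 -72.9] z 101.0 F unit [-0.32  1.11] fz 0.2
```

```bash
python3 -m creep '[[-1,0,-0.1,0.4,0,0,0],[-1,0,0,0.4,0,0,0],[-1,0.2,0,0,0,0,0],[-1,0.2,0,0,0,0,0],[-1,0.1,0,0,0,0,0]]'; python3 -c "
from h import *
st()"
python3 -m creep '[[-1,0.1,0,0,0,0,0],[-1,0.1,0,0,0,0,0],[-1,0,0,0,0,0,0]]'; python3 -c "
from h import *
st();grab('wrist','w2')"
```

```text
time: 3.58
tool_pos: [0.5586, -0.1378, 0.0938]
eef_rot: [[-0.358, 0.934, 0.001], [0.934, 0.358, -0.0], [-0.0, 0.0, -1.0]]
force: [0.1, 0.9, 0.5]
grip_width: -0.0001
3.58 unit mm [ 30.9 -68.1] z 93.8 F unit [0.45 0.77] fz 0.46
time: 3.83
tool_pos: [0.5577, -0.136, 0.0935]
eef_rot: [[-0.358, 0.934, 0.0], [0.934, 0.358, -0.0], [-0.0, 0.0, -1.0]]
force: [-0.2, 0.4, 0.1]
grip_width: 0.0003
3.83 unit mm [ 30.8 -66.1] z 93.5 F unit [-0.    0.43] fz 0.07
```

View pics/w2.png

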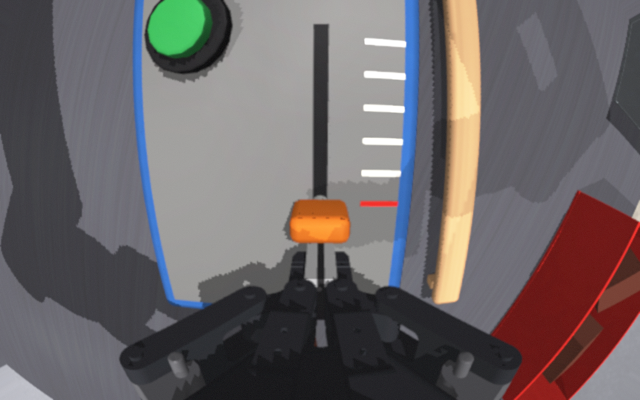

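Wrist view: the lever at (320,220) is directly ahead of the fingers, still at the home line and not yet touched. I'll creep to contact.

```bash
python3 -m creep '[[-1,0.1,0,0,0,0,0],[-1,0.1,0,0,0,0,0],[-1,0,0,0,0,0,0]]' >/dev/null; python3 -c "
from h import *
st()"
python3 -m creep '[[-1,0.1,0,0,0,0,0],[-1,0.1,0,0,0,0,0],[-1,0,0,0,0,0,0]]' >/dev/null; python3 -c "
from h import *
st()"
python3 -m creep '[[-1,0.1,0,0,0,0,0],[-1,0.1,0,0,0,0,0],[-1,0,0,0,0,0,0]]' >/dev/null; python3 -c "
from h import *
st()"
```

```text
4.13 unit mm [ 30.6 -64.1] z 93.3 F unit [0.84 0.07] fz 0.97
4.38 unit mm [ 30.7 -62.1] z 93.3 F unit [-0.23 -0.23] fz 0.59
4.63 unit mm [ 30.7 -60.6] z 93.4 F unit [-0.95 -2.54] fz -0.64
```

```bash
S="from h import *
st()"
python3 -m creep '[[-1,0.1,0,0,0,0,0],[-1,0.1,0,0,0,0,0]]' >/dev/null; python3 -c "$S"
python3 -m creep '[[-1,0.1,0,0,0,0,0],[-1,0.1,0,0,0,0,0]]' >/dev/null; python3 -c "$S"
python3 -m creep '[[-1,0.1,0,0,0,0,0],[-1,0.1,0,0,0,0,0]]' >/dev/null; python3 -c "$S"
python3 -m creep '[[-1,0.1,0,0,0,0,0],[-1,0,0,0,0,0,0]]' >/dev/null; python3 -c "$S"
```

```text
4.8 unit mm [ 30.7 -59. ] z 93.4 F unit [-0.17 -4.43] fz -2.57
4.97 unit mm [ 30.7 -56.9] z 93.4 F unit [ 0.   -5.13] fz -2.99
5.13 unit mm [ 30.7 -54.1] z 93.3 F unit [-0.17 -1.53] fz -0.2
5.3 unit mm [ 30.5 -51.9] z 93.2 F unit [-0.38 -0.45] fz 0.52
```

```bash
S="from h import *
st()"
python3 -c "$S
grab('wrist','w3')"
python3 -m creep '[[-1,0.1,0,0,0,0,0],[-1,0.1,0,0,0,0,0],[-1,0,0,0,0,0,0]]' >/dev/null; python3 -c "$S"
python3 -m creep '[[-1,0.1,0,0,0,0,0],[-1,0.1,0,0,0,0,0],[-1,0,0,0,0,0,0]]' >/dev/null; python3 -c "$S"
python3 -m creep '[[-1,0.1,0,0,0,0,0],[-1,0.1,0,0,0,0,0],[-1,0,0,0,0,0,0]]' >/dev/null; python3 -c "$S"
```

```text
5.3 unit mm [ 30.5 -51.9] z 93.2 F unit [-0.38 -0.45] fz 0.52
5.6 unit mm [ 30.6 -50.7] z 93.3 F unit [-0.19 -0.46] fz -0.04
5.85 unit mm [ 30.6 -49. ] z 93.3 F unit [-0.13  0.07] fz -0.32
6.1 unit mm [ 30.5 -47. ] z 93.3 F unit [-0.65  0.69] fz 0.5
```

View pics/w3.png

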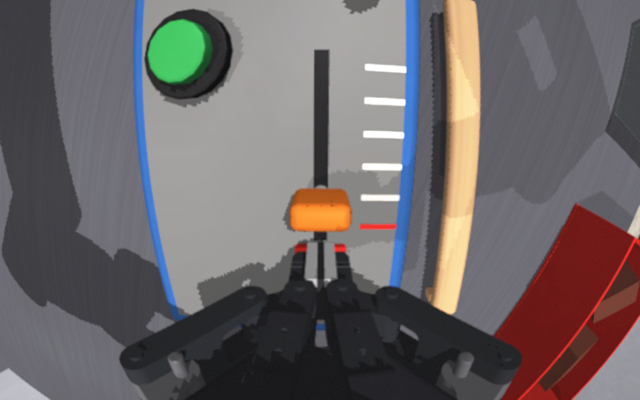

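The first click is confirmed: the lever at (320,209) has jumped to the first white line (y≈198 at the plate level) and a gap has opened in front of the fingers. On to the second.

```bash
S="from h import *
st()"
python3 -m creep '[[-1,0.1,0,0,0,0,0],[-1,0.1,0,0,0,0,0],[-1,0,0,0,0,0,0]]' >/dev/null; python3 -c "$S"
python3 -m creep '[[-1,0.1,0,0,0,0,0],[-1,0.1,0,0,0,0,0]]' >/dev/null; python3 -c "$S"
python3 -m creep '[[-1,0.1,0,0,0,0,0],[-1,0.1,0,0,0,0,0]]' >/dev/null; python3 -c "$S"
python3 -m creep '[[-1,0.1,0,0,0,0,0],[-1,0.1,0,0,0,0,0]]' >/dev/null; python3 -c "$S"
python3 -m creep '[[-1,0.1,0,0,0,0,0],[-1,0,0,0,0,0,0]]' >/dev/null; python3 -c "$S"
```

```text
6.35 unit mm [ 30.5 -45. ] z 93.3 F unit [0.35 0.02] fz -0.33
6.52 unit mm [ 30.6 -43.5] z 93.4 F unit [ 0.09 -2.14] fz -1.0
6.68 unit mm [ 30.6 -41.9] z 93.4 F unit [-0.89 -3.67] fz -1.63
6.85 unit mm [ 30.7 -40. ] z 93.4 F unit [-0.95 -5.96] fz -2.2
7.02 unit mm [ 30.6 -38.6] z 93.4 F unit [-0.44 -5.22] fz -1.92
```

```bash
S="from h import *
st()"
python3 -m creep '[[-1,0.1,0,0,0,0,0],[-1,0,0,0,0,0,0]]' >/dev/null; python3 -c "$S"
python3 -m creep '[[-1,0.1,0,0,0,0,0],[-1,0,0,0,0,0,0]]' >/dev/null; python3 -c "$S"
python3 -m creep '[[-1,0.1,0,0,0,0,0],[-1,0,0,0,0,0,0]]' >/dev/null; python3 -c "$S
grab('wrist','w4')"
```

```text
7.18 unit mm [ 30.6 -37.2] z 93.4 F unit [ 0.1  -3.81] fz -1.51
7.35 unit mm [ 30.6 -35.6] z 93.3 F unit [-1.19 -1.77] fz -0.79
7.52 unit mm [ 30.3 -34.2] z 93.2 F unit [0.35 0.37] fz -0.8
```

View pics/w4.png

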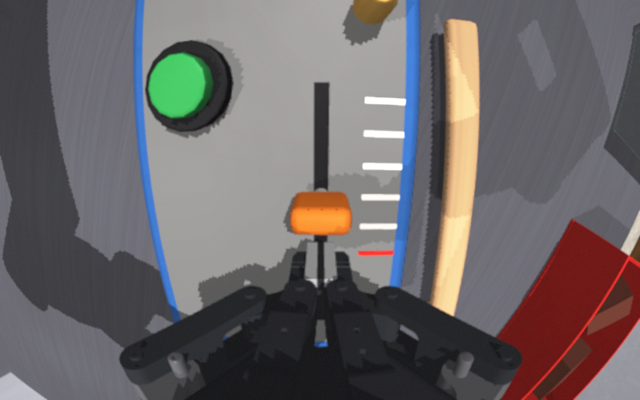

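Second click: the lever at (320,213) is now at the second white line, with a gap in front of the fingers. Third now, with 1 mm checks near the drop.

```bash
S="from h import *
st()"
python3 -m creep '[[-1,0.1,0,0,0,0,0],[-1,0.1,0,0,0,0,0],[-1,0.1,0,0,0,0,0],[-1,0.1,0,0,0,0,0],[-1,0,0,0,0,0,0]]' >/dev/null; python3 -c "$S"
python3 -m creep '[[-1,0.1,0,0,0,0,0],[-1,0.1,0,0,0,0,0],[-1,0,0,0,0,0,0]]' >/dev/null; python3 -c "$S"
python3 -m creep '[[-1,0.1,0,0,0,0,0],[-1,0.1,0,0,0,0,0]]' >/dev/null; python3 -c "$S"
python3 -m creep '[[-1,0.1,0,0,0,0,0],[-1,0.1,0,0,0,0,0]]' >/dev/null; python3 -c "$S"
python3 -m creep '[[-1,0.1,0,0,0,0,0],[-1,0,0,0,0,0,0]]' >/dev/null; python3 -c "$S"
```

```text
7.98 unit mm [ 30.5 -30.9] z 93.3 F unit [-0.19  0.33] fz 0.29
8.23 unit mm [ 30.5 -29.1] z 93.3 F unit [ 0.63 -0.84] fz 0.47
8.4 unit mm [ 30.5 -27.2] z 93.3 F unit [ 0.23 -0.11] fz -0.62
8.57 unit mm [ 30.5 -25.4] z 93.3 F unit [-0.44 -1.29] fz -1.49
8.73 unit mm [ 30.5 -24.6] z 93.3 F unit [-0.14 -1.83] fz -1.41
```

```bash
S="from h import *
st()"
python3 -m creep '[[-1,0.1,0,0,0,0,0],[-1,0.1,0,0,0,0,0]]' >/dev/null; python3 -c "$S"
python3 -m creep '[[-1,0.1,0,0,0,0,0],[-1,0.1,0,0,0,0,0]]' >/dev/null; python3 -c "$S"
python3 -m creep '[[-1,0.1,0,0,0,0,0],[-1,0,0,0,0,0,0]]' >/dev/null; python3 -c "$S"
python3 -m creep '[[-1,0.1,0,0,0,0,0],[-1,0,0,0,0,0,0]]' >/dev/null; python3 -c "$S"
```

```text
8.9 unit mm [ 30.5 -22.9] z 93.3 F unit [-0.42 -4.85] fz -1.56
9.07 unit mm [ 30.5 -20.8] z 93.4 F unit [-0.6  -5.17] fz -1.9
9.23 unit mm [ 30.5 -19.1] z 93.3 F unit [-0.1  -2.91] fz -0.43
9.4 unit mm [ 30.5 -17.6] z 93.3 F unit [ 0.76 -1.42] fz 0.05
```

```bash
S="from h import *
st()"
python3 -m creep '[[-1,0,0,0,0,0,0]]' >/dev/null; python3 -c "$S
grab('wrist','w5')"
```

```text
9.48 unit mm [ 30.5 -17.6] z 93.3 F unit [-0.26 -1.59] fz 0.01
```

View pics/w5.png

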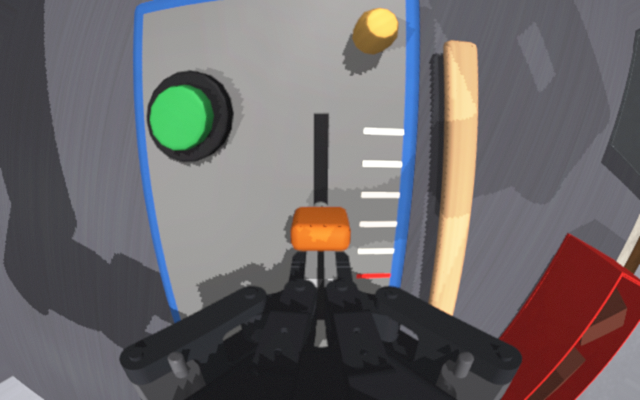

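Not over yet: the lever at (320,229) is still touching the fingers, with a 1.5 N push. I'll go on in 0.5–1 mm steps.

```bash
S="from h import *
st()"
python3 -m creep '[[-1,0.06,0,0,0,0,0],[-1,0,0,0,0,0,0]]' >/dev/null; python3 -c "$S"
python3 -m creep '[[-1,0.06,0,0,0,0,0],[-1,0,0,0,0,0,0]]' >/dev/null; python3 -c "$S
grab('wrist','w6')"
```

```text
9.7 unit mm [ 30.5 -17.2] z 93.3 F unit [ 0.14 -0.75] fz -0.04
9.87 unit mm [ 30.3 -16.6] z 93.2 F unit [0.13 0.15] fz 0.59
```

View pics/w6.png

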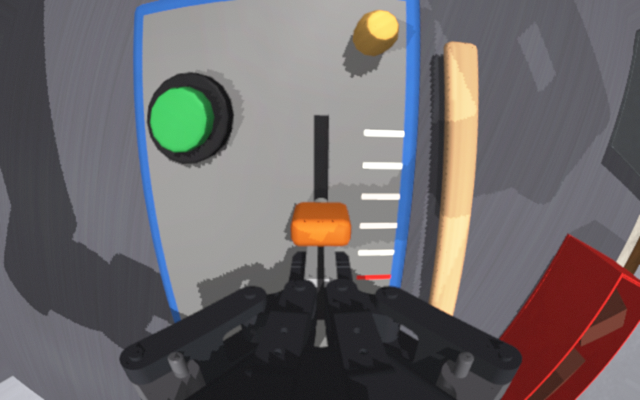

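The force is gone and a gap is opening: the lever at (320,224) was mid-jump. I'll back off a little and look again.

```bash
python3 -m creep '[[-1,-0.5,0,0,0,0,0],[-1,-0.5,0,0,0,0,0],[-1,0,0,0,0,0,0]]' >/dev/null; python3 -c "
from h import *
st()
grab('wrist','w7')
grab('top','t7')
p=cv2.imread('pics/t7.png')[170:300,285:430];cv2.imwrite('pics/t7c.png',cv2.resize(p,None,fx=5,fy=4.5,interpolation=2))"
```

```text
10.17 unit mm [ 30.7 -28.3] z 93.4 F unit [ 0.47 -0.22] fz -0.3
```

View pics/w7.png

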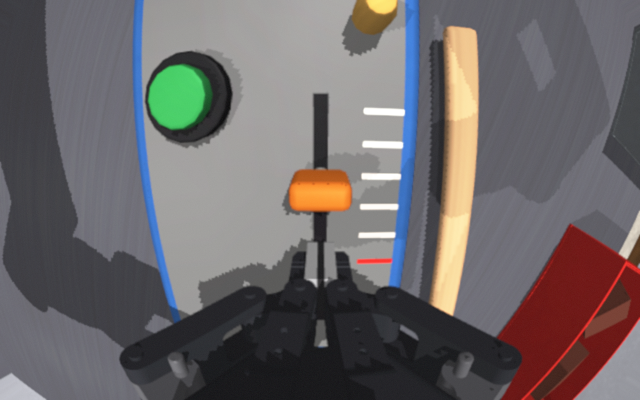

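The lever at (320,190) now sits level with the third white line (lines 1 to 3 at y≈235, 206, 177), with a clear gap to the fingers. Before moving I'll check it in the top view and find the button's height and position.

```bash
python3 -m creep '[[-1,0,0,-3,0,0,0],[-1,0,0,-4,0,0,0],[-1,-4,0,0,0,0,0],[-1,-4,0,0,0,0,0],[-1,0,0,0,0,0,0]]' >/dev/null;python3 - <<'E'
from h import *
st()
p,d,c=grab('top','t8')
cv2.imwrite('pics/t8c.png',cv2.resize(p[170:300,285:430,::-1],None,fx=5,fy=4.5,interpolation=2))
def pos(p,c,win,z,lo,hi):
    h=cv2.cvtColor(p,cv2.COLOR_RGB2HSV);H,S,V=[h[...,i].astype(int) for i in range(3)]
    m=win&(H>lo)&(H<hi)&(S>100)&(V>60); return m
for tag in('top0','t8'):
    p,d,c=load(tag); win=np.zeros(d.shape,bool); win[175:290,290:425]=1
    g=pos(p,c,win,.1,45,85); o=pos(p,c,win,.11,7,17)&(cv2.cvtColor(p,cv2.COLOR_RGB2HSV)[...,1]>170)
    er=cv2.erode(g.astype(np.uint8),np.ones((5,5)))>0
    G=np.array(np.nonzero(g))[::-1].mean(1); k=max(cv2.findContours(o.astype(np.uint8),0,2)[0],key=cv2.contourArea); O=k.reshape(-1,2).mean(0)
    pl=np.median(d[235:245,365:385]); 
    print(tag,'button z',.07+pl-np.median(d[er]),'plate depth',pl,ray(c,(375,240),.07)[2],(np.array(c['R'])@ray(c,(375,240),.07)+c['t'])[2],'G',G,unit(ray(c,G,.1)),'lever',O,unit(ray(c,O,.11)))
p,d,c=load('scene0');h=cv2.cvtColor(p,cv2.COLOR_RGB2HSV);g=(h[...,0]>45)&(h[...,0]<85)&(h[...,1]>100)&(h[...,2]>110);g[:145]=0;g[230:]=0;g[:,:265]=0;g[:,385:]=0
G=np.array(np.nonzero(g))[::-1].mean(1);print(G,[unit(ray(c,G,z)).round(1) for z in(.085,.09,.095,.1)])
E
```

```text
10.68 unit mm [  31.2 -114.1] z 164.6 F unit [-0.    0.05] fz -0.27
top0 button z 0.09777516 plate depth 0.96502465 0.07000000000000006 0.9657780726579757 G [344.58219178 253.51369863] [-41.21513611  55.49426478] lever [370. 217.] [ 19.71722633 -37.17489591]
t8 button z -0.41367793 plate depth 0.4537553 0.07000000000000006 0.9657780726579757 G [344.56081081 253.53378378] [-41.24156156  55.56258384] lever [350.5 224.5] [20.25906346 15.44189547]
[347.60493827 176.81481481] [array([-43.8,  57.3]), array([-39.2,  59.9]), array([-34.6,  62.5]), array([-30. ,  65.2])]
```

View pics/t8c.png

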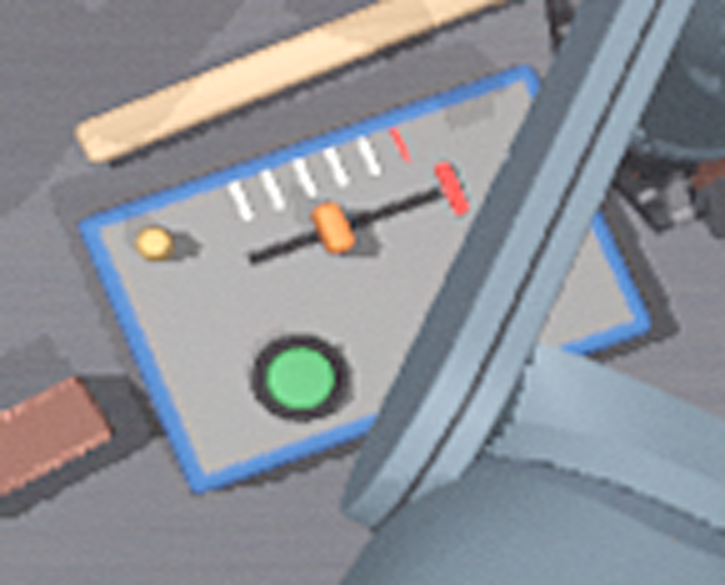

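The top crop shows the lever at (333,228) in line with the third white line at (305,178), and the stop bare at (450,188). The unit hasn't moved, since the button pixel is within 0.03 px of before. Button top is z≈0.09–0.098. Moving over the button.

```bash
python3 -m creep '[[-1,3.38,-1.46,0,0,0,0],[-1,3.38,-1.46,0,0,0,0],[-1,3.38,-1.46,0,0,0,0],[-1,3.38,-1.46,0,0,0,0],[-1,3.38,-1.46,0,0,0,0]]' >/dev/null
python3 -m creep '[[-1,0,0,2,0,0,0],[-1,0,0,2,0,0,0],[-1,0,0,0,0,0,0],[-1,0,0,0,0,0,0]]' >/dev/null
python3 -c "
from h import *
st();grab('wrist','w9')"
```

```text
11.48 unit mm [-43.8  62.9] z 122.7 F unit [ 0.68 -0.05] fz -0.29
```

View pics/w9.png

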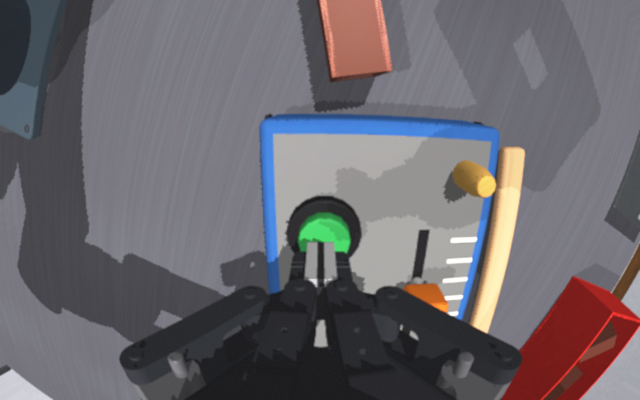

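The shut fingertips at (320,262) are over the button at (324,232), but the pose reads 8 mm too far along +y. I'll correct that and descend.

```bash
S="from h import *
st()"
python3 -m creep '[[-1,-0.75,0.15,0,0,0,0],[-1,0,0,0.8,0,0,0],[-1,0,0,0.6,0,0,0],[-1,0,0,0.3,0,0,0],[-1,0,0,0,0,0,0]]' >/dev/null; python3 -c "$S"
python3 -m creep '[[-1,0,0,0.2,0,0,0],[-1,0,0,0.2,0,0,0],[-1,0,0,0,0,0,0]]' >/dev/null; python3 -c "$S"
python3 -m creep '[[-1,0,0,0.1,0,0,0],[-1,0,0,0.1,0,0,0],[-1,0,0,0,0,0,0]]' >/dev/null; python3 -c "$S"
```

```text
11.95 unit mm [-42.   54.4] z 105.3 F unit [ 0.56 -0.11] fz 0.51
12.2 unit mm [-41.5  54.2] z 102.0 F unit [-0.41  0.67] fz 0.86
12.45 unit mm [-41.4  54.1] z 100.2 F unit [-0.57  0.02] fz -0.53
```

```bash
S="from h import *
st()"
python3 -m creep '[[-1,0,0,0.1,0,0,0],[-1,0,0,0.1,0,0,0],[-1,0,0,0,0,0,0]]' >/dev/null; python3 -c "$S"
python3 -m creep '[[-1,0,0,0.1,0,0,0],[-1,0,0,0.1,0,0,0],[-1,0,0,0,0,0,0]]' >/dev/null; python3 -c "$S"
python3 -m creep '[[-1,0,0,0.1,0,0,0],[-1,0,0,0.1,0,0,0],[-1,0,0,0,0,0,0]]' >/dev/null; python3 -c "$S"
```

```text
12.7 unit mm [-41.4  54.2] z 98.2 F unit [0.14 0.81] fz -0.32
12.95 unit mm [-41.5  54.2] z 96.1 F unit [-0.54  0.07] fz 0.44
13.2 unit mm [-41.5  54.2] z 94.1 F unit [-0.5  -0.27] fz 0.4
```

```bash
S="from h import *
st()"
python3 -m creep '[[-1,0,0,0.1,0,0,0],[-1,0,0,0.1,0,0,0],[-1,0,0,0,0,0,0]]' >/dev/null; python3 -c "$S"
python3 -m creep '[[-1,0,0,0.1,0,0,0],[-1,0,0,0.1,0,0,0],[-1,0,0,0,0,0,0]]' >/dev/null; python3 -c "$S"
python3 -m creep '[[-1,0,0,0.1,0,0,0],[-1,0,0,0,0,0,0]]' >/dev/null; python3 -c "$S"
python3 -m creep '[[-1,0,0,0.1,0,0,0],[-1,0,0,0,0,0,0]]' >/dev/null; python3 -c "$S"
```

```text
13.45 unit mm [-41.5  54.1] z 92.1 F unit [-0.63  0.67] fz -0.38
13.7 unit mm [-41.4  54.1] z 90.3 F unit [-0.76  0.88] fz 2.61
13.87 unit mm [-41.4  54.1] z 89.3 F unit [-0.82  0.33] fz 3.01
14.03 unit mm [-41.4  54.1] z 88.3 F unit [-1.24  0.69] fz 2.78
```

```bash
S="from h import *
st()"
python3 -m creep '[[-1,0,0,0.1,0,0,0],[-1,0,0,0,0,0,0]]' >/dev/null; python3 -c "$S"
python3 -m creep '[[-1,0,0,0.1,0,0,0],[-1,0,0,0,0,0,0]]' >/dev/null; python3 -c "$S"
python3 -m creep '[[-1,0,0,0.05,0,0,0],[-1,0,0,0,0,0,0]]' >/dev/null; python3 -c "$S"
python3 -m creep '[[-1,0,0,0.05,0,0,0],[-1,0,0,0,0,0,0]]' >/dev/null; python3 -c "$S"
```

```text
14.2 unit mm [-41.4  54.1] z 87.3 F unit [-0.87  0.78] fz 4.28
14.37 unit mm [-41.4  54.1] z 86.3 F unit [-0.84  1.4 ] fz 4.79
14.53 unit mm [-41.4  54.1] z 86.0 F unit [-1.4  0.7] fz 5.71
14.7 unit mm [-41.3  54. ] z 85.9 F unit [-3.17  2.12] fz 10.68
```

The button has bottomed: z stopped at 85.9 mm and the force jumped to 10.7 N. I'll hold briefly, then come away.

```bash
S="from h import *
st()"
python3 -m creep '[[-1,0,0,0,0,0,0],[-1,0,0,0,0,0,0]]' >/dev/null; python3 -c "$S"
python3 -m creep '[[-1,0,0,-0.4,0,0,0],[-1,0,0,-1,0,0,0],[-1,0,0,-3,0,0,0],[-1,0,0,-4,0,0,0],[-1,0,0,-4,0,0,0]]' >/dev/null
python3 -m creep '[[-1,0,-4,0,0,0,0],[-1,0,-4,0,0,0,0],[-1,2.0,-3,0,0,0,0],[-1,3.5,0,0,0,0,0],[-1,3.5,0,0,0,0,0]]' >/dev/null
python3 -m creep '[[-1,4,0,0,0,0,0],[-1,4,0,0,0,0,0],[-1,4,0,0,0,0,0],[-1,0,0,0,0,0,0],[-1,0,0,0,0,0,0]]' >/dev/null
python3 - <<'E'
from h import *
st()
p,d,c=grab('top','t10'); grab('scene','s10')
cv2.imwrite('pics/t10c.png',cv2.resize(p[170:300,285:430,::-1],None,fx=5,fy=4.5,interpolation=2))
a=cv2.imread('pics/s10.png')[125:250,245:425];cv2.imwrite('pics/s10c.png',cv2.resize(a,None,fx=4,fy=4,interpolation=2))
E
```

```text
14.87 unit mm [-41.3  54. ] z 85.9 F unit [-2.95  2.04] fz 10.31
16.12 unit mm [-152.8  266. ] z 209.2 F unit [ 0.54 -0.51] fz -0.14
```

View pics/t10c.png

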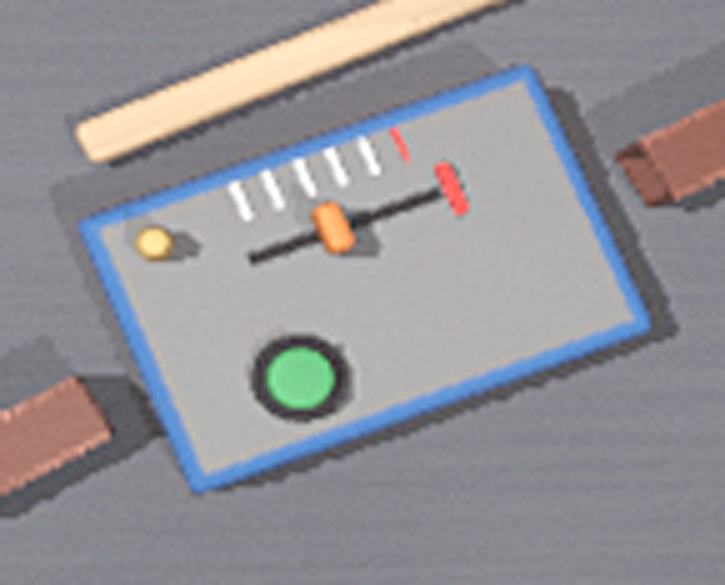

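View pics/t10.png

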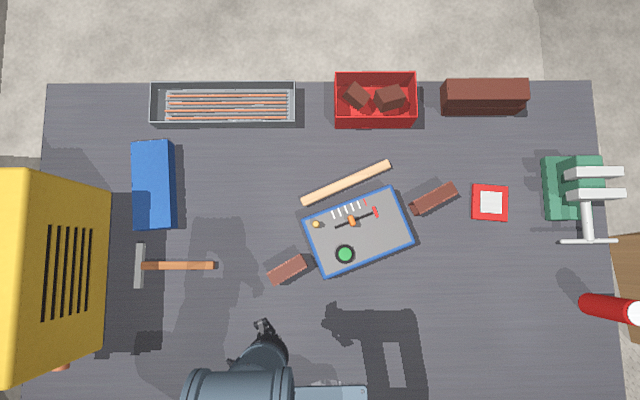

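```bash
python3 - <<'E'
from h import *
for t in('top0','t10'):
    p,d,c=load(t);h=cv2.cvtColor(p,cv2.COLOR_RGB2HSV).astype(int);H,S,V=h[...,0],h[...,1],h[...,2]
    m=(H>5)&(H<17)&(S>150)&(V>120);w=np.zeros_like(m);w[200:232,335:385]=1
    n,l,st_,ce=cv2.connectedComponentsWithStats((m&w).astype(np.uint8));i=1+st_[1:,4].argmax()
    print(t,st_[i],ce[i],unit(ray(c,ce[i],.11)))
    g=(H>45)&(H<85)&(S>100);g[:240]=0;g[270:]=0;g[:,:330]=0;g[:,360:]=0;print(np.array(np.nonzero(g)).mean(1))
st(); print(bot.finish_job())
E
```

```text
top0 [367 208   9  10  35] [371.2        212.71428571] [ 28.59587878 -44.10780388]
[253.51369863 344.58219178]
t10 [348 215   8  11  29] [351.48275862 220.55172414] [28.52092743  9.43995541]
[253.51369863 344.58219178]
16.22 unit mm [-152.1  263.3] z 209.3 F unit [ 0.26 -0.51] fz -0.52
the job is handed in; nothing more can be done
None
```

I pushed the lever with the shut fingertips through three clicks and left it in the third notch. Then I pressed the green button right down, came away and handed the job in at about 16 s.

- **Lever:** the top view puts it 53.5 mm from home, against 54 mm for the third notch. It is level with the third white line. I felt each of the three clicks as a push of 5–6 N followed by a drop.
- **Button:** it stopped after roughly 5.6 mm of travel, where the force jumped to 10.7 N. That depth is judged from fingertip height and force, as I had no direct reading of the button joint.
- **Unit and bench:** the button's position in the picture is identical before and after, so the unit did not shift. The unit and the other items on the bench look unmoved in the final picture.
- **Arm:** it ended clear of everything, at z = 0.21 m.

Two checks disagreed. A first rough outline measurement gave 52.6 mm of lever travel, which I replaced with a cleaner colour-centroid measurement. Depth readings put the button top at z ≈ 0.098 m, but contact came at about 0.0915 m.

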